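# Book in a returned tester with the hand scanner

### The job

The loaned tester has come back: take the hand scanner off its charging dock and scan the green-bordered return card with it, aiming the nose at the middle of the bar code, square on to the sloping card and about 5 cm away from it, and holding it still there for two seconds. Do not scan the blue-bordered card, touch either card or its stand with the scanner, let the scanner drop or push the tester, stapler or glue stick about. Then stand the scanner back upright in the pocket of its dock, nose down, and let go.

Things in the scene. Friction and masses are not known exactly. Their poses are not given: they have to be found in the camera images.
- reader: hand-held code scanner, 130 mm tall, standing nose down in its dock: grey head 58 x 48 mm (x, y), 30 mm high, tapering to a white square handle 30 x 30 mm that spans 52 to 128 mm above the nose, dark rubber grips, orange button on top; 0.16 kg nominal. Origin at the centre of the nose (underside), z up along the handle; it reads along its own -z, straight out of the nose
- reader_window (a point): centre of the scanner's window, in its nose (equal to the body's origin)
- reader_spot (a point): the aiming point 50 mm out of the scanner's nose on its reading axis (body frame 0, 0, -50 mm); the best reading point. Axes as the scanner's
- dock: black charging dock fixed to the desk, 90 x 80 mm base 6 mm thick, with a grey rim up to 12 mm above the desk round a pocket of 70 x 60 mm (x, y), 6 mm deep, that takes the scanner's head; origin at the centre of its underside, z up; the scanner stands in it with its origin 6 mm above the dock's and the same yaw (or half a turn on)
- green_code (a point): green-bordered code card (78 x 64 mm plate, white middle with black bars) in its green_stand; point at the centre of the card's printed face, 64 mm above the desk (within 4 mm); x up the slope (away from the stand's front), y along the bars' row, z square out of the face
- blue_code (a point): blue-bordered code card (78 x 64 mm plate, white middle with black bars) in its blue_stand; point at the centre of the card's printed face, 64 mm above the desk (within 4 mm); x up the slope (away from the stand's front), y along the bars' row, z square out of the face
- green_stand: white stand of the green-bordered card, 74 x 94 mm base fixed to the desk, two cheeks 77 mm high carrying the tilting card (highest edge about 90 mm); origin at the centre of its underside, front is -x, z up
- blue_stand: white stand of the blue-bordered card, 74 x 94 mm base fixed to the desk, two cheeks 77 mm high carrying the tilting card (highest edge about 90 mm); origin at the centre of its underside, front is -x, z up
- green_card (a joint): tilt of the green card in rad: 0 level, growing as its face turns towards the stand's front (-x); starts between 0.48 and 0.62, stiff friction hinge
- blue_card (a joint): tilt of the blue card in rad: 0 level, growing as its face turns towards the stand's front (-x); starts between 0.48 and 0.62, stiff friction hinge
- tester: the returned black tester case, 109 x 181 x 50 mm, loose bystander; origin at the centre of its underside
- stapler: blue and black stapler, 36 x 140 x 43 mm, loose bystander; origin at the centre of its underside
- glue_stick: standing yellow glue stick with white cap, 22 mm across, 90 mm tall, loose bystander; origin at the centre of its underside

How it is judged:
By the outcome, as a careful person would: the job done as asked, in the order asked, and still so for the second after the job is handed in, with the robot touching nothing.
It also fails if it takes over 51 s, if anything falls off the work surface, if the arm or the gripper's body presses on something with over 40 N, if the wrist force passes 120 N, or if a joint passes its speed limit or range.

### The arm

A 7-joint arm with a two-finger parallel gripper is mounted at the origin on the work surface; the furniture and walls round the work are solid. World frame = base frame: x ahead of the robot, y to its left, z up, the work surface at z = 0. Lengths are in m, angles in rad, forces in N, time in s.
With the tool pointing down it reaches from about 0.425 to 0.875 m from the base axis. Payload 4.7 kg.
Tool frame: the origin (TCP) lies between the finger pads; the fingertips stand 14 mm ahead of it and the grasp point (between the pads) lies 5 mm behind it; z points along the fingers, y is the line along which they close (so a half turn about z gives the same grasp; the last joint's range is limited). The gripper opens to 87 mm and grips with 3 to 60 N. Pads are 19 mm wide; open, the fingers measure 117 mm over their backs; the gripper's body (75 mm by 190 mm) begins 51 mm behind the grasp point.
Start: joints at [1.262, 0.321, -0.07, 1.45, 0.023, 1.371, -0.057], TCP at [0.206, -0.616, 0.237] pointing down, gripper open.
Joint ranges: [-2.86, 2.86], [-0.3, 2.09], [-1.38, 1.24], [0.06, 2.45], [-1.56, 4.7], [0.09, 2.05], [-2.69, 2.69]. Speed limits (rad/s): [2.57, 2.57, 3.14, 3.14, 3.14, 3.14, 3.14].

### API

Orientations are given as a rotation vector (axis times angle).
In Python, from bench import ctrl gives the robot as it stands.
- The arm moves only by the tool step_arm, never from a script. Its argument "commands" is a list of rows, each an object with "travel": the shift along the tool's x, y, z in m, a list of three; "turn": the turn, a rotation vector about the tool's x, y, z in degrees, a list of three. A call has 1 to 5 rows; each row is the pose to reach, as a shift and turn from the pose commanded when the call began, along the tool's axes at that moment; what a row does not reach only later rows make up. A row lasts 1/10 s, in which the tool goes at most 50 mm and 8.59 degrees, less where a joint would pass 70% of its speed; a pose out of reach is approached as far as the arm can. A call with a gripper value outside its range is refused whole. "gripper" is the opening, from 0 (shut) to 1 (fully open), set as the call begins (left out, the last holds). The fingers move at their own pace and stop on an object; "force" is the grip in N (left out, the last holds). Time passes only in rows, so rows that repeat a pose let the fingers close. It gives the time, the measured TCP pose, the force, the opening and the grip force at its end, in the units of the state.
- ctrl.get_state(): the state, without advancing time (a new reading comes with each control period).
- ctrl.get_image(name): name is "side" or "top"; returns the picture (480x640x3 uint8, red, green, blue); there is no depth.
- ctrl.camera_model(name): a dict with "fx", "fy", "cx", "cy" (pixels), "R" (3x3) and "t" (3): a world point X has camera coordinates R X + t. Camera axes: x right, y down, z forward; pixel columns grow to the right and rows downward; lengths in m; the calibration is good to about 2 mm. A picture is of the moment at which its call begins. camera_model takes no time and is no camera call.
- ctrl.close_job(): hands the job in; it is judged then, once.
The state is a dict: "time": time; "joint_positions": joint angles; "qd": joint speeds; "joint_torque": joint torques, N m; "position": TCP position; "tool_rot": TCP orientation; "ft_force": force on the tool from outside, world axes, zero at the start; "torque": the same for the moment, N m; "grip_width": opening from 0.0 (shut) to 1.0 (fully open); "grip_force": force on a finger pad.
Only numpy, scipy, OpenCV 4.12 (cv2) and the standard library are available. Lean on these libraries where they do the work, as an engineer would, in place of code of your own. Each camera call takes 0.05 s, during which the arm holds its last target. There are 200 camera calls.

## Working session

There is one attempt and no reset: what is moved stays moved. The work goes in short steps, Python scripts to look and compute and a tool call to move; the robot and the scene stay as the last step left them, time stands still between calls to the robot, and variables do not carry over. Pictures are saved under pics/ and viewed, at most 10 in all, crops included, and the job is handed in when it is done.

Besides the shell and the picture viewer there is one more tool, called by a JSON object that holds its "name" and its "arguments", one argument or row to a line. step_arm: Moves the arm, as the interface text tells. Its arguments: {"type":"object","properties":{"commands":{"type":"array"},"gripper":{"type":"number"},"force":{"type":"number"}},"required":["commands"]}

```bash
mkdir -p pics; ls; python3 - <<'E'
from bench import ctrl
import cv2,numpy as np
for n in("top","side"):
    cv2.imwrite(f"pics/{n}0.png",ctrl.get_image(n)[:,:,::-1])
    m=ctrl.camera_model(n);R=np.array(m["R"]);print(n,m["fx"],m["cx"],m["cy"],-R.T@np.array(m["t"]),R.round(3).tolist())
s=ctrl.get_state();print(s)
E
```

```text
pics
top 591.7939922618799 320.65673129580614 239.13361461126033 [ 0.35370448 -0.34880641  0.89415639] [[-0.003, -1.0, -0.001], [-0.971, 0.003, -0.237], [0.237, -0.0, -0.971]]
side 559.8881779592539 315.71771811978095 242.76692561096323 [ 1.10986973 -0.63825209  0.75277662] [[0.449, 0.894, 0.006], [0.67, -0.332, -0.664], [-0.591, 0.302, -0.748]]
{'time': 0.1, 'joint_positions': array([ 1.26210114,  0.32173719, -0.07013225,  1.4515581 ,  0.0226379 ,
        1.37078318, -0.05691924]), 'qd': array([ 0.00025252, -0.00177676,  0.00033078, -0.00290725,  0.00148814,
       -0.00051138, -0.00093135]), 'joint_torque': array([-1.66609411e-04, -4.92572379e+01, -4.05823784e-01, -3.13396668e+01,
       -6.41825167e-02,  3.95200239e-02,  7.69706185e-05]), 'position': array([ 0.20601443, -0.61599454,  0.23557627]), 'tool_rot': array([-3.09911571e+00, -5.04676396e-01,  6.05534685e-04]), 'ft_force': array([-0.22754638, -0.29622709, -0.13012423]), 'torque': array([-0.00541097, -0.01274118,  0.01008489]), 'grip_force': 0.0, 'grip_width': 0.998238947296587}
```

View pics/top0.png

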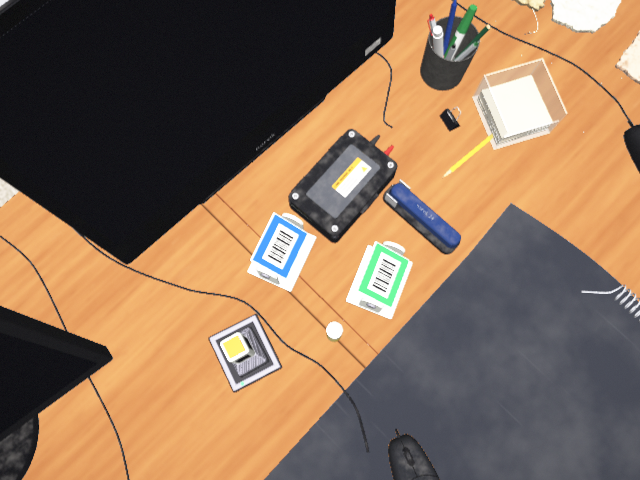

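View pics/side0.png

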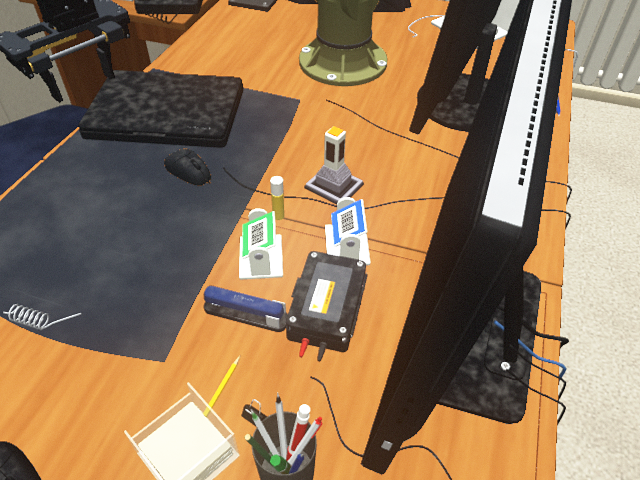

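The top view shows the green card at about (383,275), blue card (281,247), scanner on dock (245,352) with its button at (235,346), glue stick (335,330), tester (345,185) and stapler (425,215). In the side view, green is at (257,235), blue (347,222) and the scanner button (335,131). Next I mask these and triangulate.

```bash
cat > h.py <<'E'
from bench import ctrl
import cv2,numpy as np
M={n:ctrl.camera_model(n) for n in("top","side")}
def ray(n,p):
    m=M[n];R=np.array(m["R"]);c=-R.T@np.array(m["t"])
    d=R.T@np.array([(p[0]-m["cx"])/m["fx"],(p[1]-m["cy"])/m["fy"],1]);return c,d/np.linalg.norm(d)
def plane(n,p,z):
    c,d=ray(n,p);return c+d*(z-c[2])/d[2]
def tri(a,b):
    c1,d1=ray("top",a);c2,d2=ray("side",b)
    k=np.linalg.lstsq(np.c_[d1,-d2],c2-c1,rcond=None)[0]
    p,q=c1+k[0]*d1,c2+k[1]*d2;return (p+q)/2,np.linalg.norm(p-q)
def proj(n,X):
    m=M[n];c=np.array(m["R"])@X+np.array(m["t"]);return np.array([m["fx"]*c[0]/c[2]+m["cx"],m["fy"]*c[1]/c[2]+m["cy"]])
def blob(im,lo,hi,roi,close=0):
    hsv=cv2.cvtColor(im,cv2.COLOR_RGB2HSV);m=cv2.inRange(hsv,lo,hi)
    r=np.zeros_like(m);x0,y0,x1,y1=roi;r[y0:y1,x0:x1]=m[y0:y1,x0:x1]
    cs,_=cv2.findContours(r,cv2.RETR_EXTERNAL,cv2.CHAIN_APPROX_NONE)
    return max(cs,key=cv2.contourArea)
def quad(c):
    h=cv2.convexHull(c);per=cv2.arcLength(h,True)
    for e in np.linspace(.01,.2,60):
        a=cv2.approxPolyDP(h,e*per,True)
        if len(a)==4:break
    a=a[:,0].astype(float)
    # refine: fit line to hull-side contour points
    pts=c[:,0].astype(float);L=[]
    for i in range(4):
        p,q=a[i],a[(i+1)%4];u=(q-p)/np.linalg.norm(q-p);w=pts-p
        t=w@u/np.linalg.norm(q-p);d=abs(w@np.array([-u[1],u[0]]))
        s=pts[(t>.12)&(t<.88)&(d<2.5)].astype(np.float32)
        vx,vy,x,y=cv2.fitLine(s,cv2.DIST_HUBER,0,.01,.01).ravel();L.append(np.cross([x,y,1],[x+vx,y+vy,1]))
    o=[np.cross(L[i-1],L[i]) for i in range(4)]
    return np.array([v[:2]/v[2] for v in o])
E
python3 - <<'E'
from h import *
T=cv2.imread("pics/top0.png")[:,:,::-1].copy();S=cv2.imread("pics/side0.png")[:,:,::-1].copy()
np.set_printoptions(precision=4,suppress=True)
for nm,lo,hi,rt,rs in(("green",(50,90,100),(80,255,255),(340,225,425,325),(230,205,290,285)),("blue",(100,130,120),(115,255,255),(245,205,320,295),(320,195,375,260))):
    qt=quad(blob(T,lo,hi,rt));qs=quad(blob(S,lo,hi,rs));print(nm,qt.round(1).tolist(),qs.round(1).tolist())
    best=min((sum(tri(qt[i],np.roll(qs,k,0)[i])[1] for i in range(4)),k) for k in range(4));qs=np.roll(qs,best[1],0)
    P=np.array([tri(a,b)[0] for a,b in zip(qt,qs)]);print(best,P,[tri(a,b)[1] for a,b in zip(qt,qs)],P.mean(0),[np.linalg.norm(P[i]-P[i-1]) for i in range(4)])
    n=np.cross(P[2]-P[0],P[3]-P[1]);n/=np.linalg.norm(n);n*=np.sign(n[2]);print("n",n,"tilt",np.arccos(n[2]),"front yaw",np.degrees(np.arctan2(n[1],n[0])))
def cen(c):
    m=cv2.moments(c);return np.array([m["m10"]/m["m00"],m["m01"]/m["m00"]])
bt=blob(T,(18,120,150),(32,255,255),(205,320,270,380));bs=blob(S,(18,120,150),(32,255,255),(320,120,350,142))
print("button",cen(bt),cen(bs),cv2.contourArea(bt),cv2.contourArea(bs),tri(cen(bt),cen(bs)),plane("top",cen(bt),.136))
for (i,im,roi) in (("t",T,(190,300,310,400)),("s",S,(290,115,380,215))):
    x0,y0,x1,y1=roi;cv2.imwrite(f"pics/z{i}.png",cv2.resize(im[y0:y1,x0:x1,::-1],None,fx=4,fy=4,interpolation=cv2.INTER_CUBIC))
a=cv2.imread("pics/zt.png");b=cv2.imread("pics/zs.png");b=cv2.resize(b,(320,355));c=np.zeros((400,800,3),np.uint8);c[:,:480]=a;c[:355,480:]=b;cv2.imwrite("pics/z0.png",c)
E
```

```text
green [[376.9, 243.5], [407.6, 260.5], [390.2, 306.2], [358.8, 289.2]] [[272.0, 211.6], [272.0, 241.7], [243.0, 254.1], [243.0, 225.1]]
(np.float64(0.0023684232686988008), 3) [[ 0.5455 -0.4287  0.0806]
 [ 0.5266 -0.4745  0.0538]
 [ 0.4609 -0.4483  0.0486]
 [ 0.481  -0.4013  0.0786]] [np.float64(0.0007688110493437376), np.float64(0.0005872179633325316), np.float64(0.0003677823055987977), np.float64(0.000644611950423734)] [ 0.5035 -0.4382  0.0654] [np.float64(0.07006325778572699), np.float64(0.05632434068871861), np.float64(0.07091588619562786), np.float64(0.059292735792628344)]
n [-0.2283 -0.4371  0.87  ] tilt 0.515675760027469 front yaw -117.57528982526993
blue [[275.2, 215.3], [306.0, 233.8], [284.9, 276.3], [253.1, 258.8]] [[359.5, 200.2], [363.4, 228.2], [334.6, 242.0], [331.8, 214.7]]
(np.float64(0.004243484088061052), 3) [[ 0.5868 -0.2841  0.0832]
 [ 0.5677 -0.3268  0.0513]
 [ 0.5049 -0.2974  0.0462]
 [ 0.524  -0.2546  0.0799]] [np.float64(0.00022575264718323858), np.float64(0.0012745272778760816), np.float64(0.0014069431680011528), np.float64(0.0013362609950005786)] [ 0.5459 -0.2907  0.0652] [np.float64(0.06950478526473482), np.float64(0.05659401754498397), np.float64(0.06953237779374717), np.float64(0.05780380088772683)]
n [-0.2881 -0.4986  0.8175] tilt 0.6136796662498637 front yaw -120.01631689493563
button [233.6074 346.3717] [335.0959 130.589 ] 230.5 73.0 (array([ 0.3995, -0.2388,  0.1376]), np.float64(4.998758283131039e-05)) [ 0.3996 -0.2385  0.136 ]
```

View pics/z0.png

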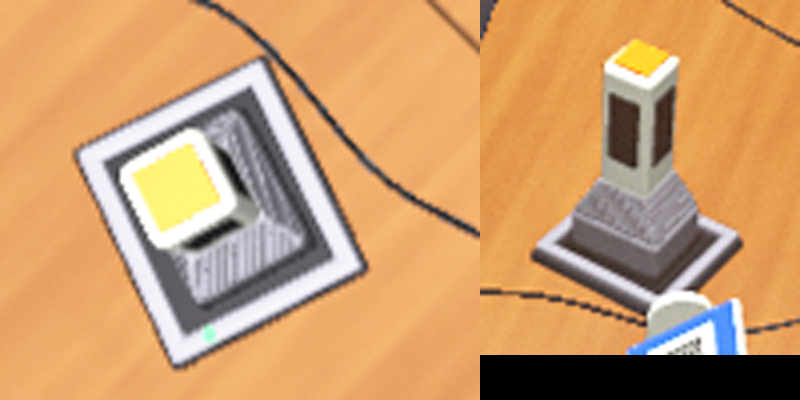

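The crop shows the dock rim's outer corners at about (210,338), (257,314), (282,367) and (234,392) in the top view. The scanner stands upright in the pocket. The green card is 71 x 58 mm at z 65 mm with a tilt of about 0.52, which fits the given sizes.

```bash
python3 - <<'E'
from h import *
np.set_printoptions(precision=4,suppress=True)
T=cv2.imread("pics/top0.png")[:,:,::-1].copy();S=cv2.imread("pics/side0.png")[:,:,::-1].copy()
q=quad(blob(T,(0,0,190),(180,60,255),(200,300,300,400)));print(q.tolist())
P=np.array([plane("top",p,.012) for p in q])[:,:2];print("dock",P,P.mean(0))
for i in range(4):
    e=P[(i+1)%4]-P[i];print(np.linalg.norm(e),np.degrees(np.arctan2(e[1],e[0])))
# button yaw
r=cv2.minAreaRect(blob(T,(18,120,150),(32,255,255),(205,320,270,380)));b=cv2.boxPoints(r);B=np.array([plane("top",p,.136) for p in b])
for i in range(2):
    e=B[i+1]-B[i];print("btn",np.linalg.norm(e),np.degrees(np.arctan2(e[1],e[0])))
print("glue",plane("top",(335,330),.09),"mon2",tri((110,352),(412,130)),"mon corner",tri((129,263),(485,213)))
for z in(0,.1,.2,.3):print(z,plane("top",(110,355),z),plane("top",(129,263),z),plane("side",(415,130),z))
E
```

```text
[[254.28502271599973, 315.1185784177047], [279.4776763676741, 366.54724432182], [233.37108711733984, 389.9294773168313], [209.35735513501737, 338.4230442006652]]
dock [[ 0.4529 -0.2498]
 [ 0.378  -0.2883]
 [ 0.3451 -0.2222]
 [ 0.4188 -0.1844]] [ 0.3987 -0.2362]
0.08425738699356235 -152.8060937074477
0.07386598080361283 116.40214386859338
0.08280582369832329 27.135402604512567
0.07377563499569705 -62.471449112207615
btn 0.020054926163252895 -63.44897152760484
btn 0.020423124848098204 -151.86133487661024
glue [ 0.4238 -0.3679  0.09  ] mon2 (array([ 0.3959, -0.0631,  0.078 ]), np.float64(0.0009725738764609833)) mon corner (array([ 0.5577, -0.0143, -0.0381]), np.float64(0.057085699211961355))
0 [ 0.3958 -0.0356  0.    ] [ 0.535  -0.0536  0.    ] [0.3163 0.0087 0.    ]
0.1 [ 0.3911 -0.0707  0.1   ] [ 0.5147 -0.0866  0.1   ] [ 0.4217 -0.0773  0.1   ]
0.2 [ 0.3864 -0.1057  0.2   ] [ 0.4944 -0.1196  0.2   ] [ 0.5271 -0.1632  0.2   ]
0.3 [ 0.3817 -0.1407  0.3   ] [ 0.4741 -0.1526  0.3   ] [ 0.6325 -0.2491  0.3   ]
```

```bash
cat >> h.py <<'E'
from scipy.spatial.transform import Rotation as Ro
def Rt(yaw,n=(0,0,1)):
    "tool pointing along -n; tool x at yaw before the minimal tilt"
    c,s=np.cos(np.radians(yaw)),np.sin(np.radians(yaw));R=np.array([[c,s,0],[s,-c,0],[0,0,-1]]).T.T
    n=np.array(n,float);n/=np.linalg.norm(n);ax=np.cross([0,0,1],n);k=np.linalg.norm(ax)
    return Ro.from_rotvec(ax/k*np.arctan2(k,n[2]) if k>1e-9 else [0,0,0])*Ro.from_matrix(R)
def delta(p,R,p0=None,R0=None):
    if p0 is None:
        s=ctrl.get_state();p0,R0=s["position"],Ro.from_rotvec(s["tool_rot"])
    print("travel mm",(R0.inv().apply(np.array(p)-p0)*1000).round(1),"turn deg",np.degrees((R0.inv()*R).as_rotvec()).round(2))
E
python3 - <<'E'
from h import *
s=ctrl.get_state();print(Ro.from_rotvec(s["tool_rot"]).as_matrix().round(3))
delta([.3995,-.2385,.22],Rt(27))
E
```

```text
[[ 0.948  0.317 -0.001]
 [ 0.317 -0.948  0.002]
 [-0.    -0.002 -1.   ]]
travel mm [ 303.3 -296.6   16. ] turn deg [-0.1 -0.  -8.5]
```

{"name": "step_arm", "arguments": {
  "commands": [
    {"travel":[0.015,-0.015,0],"turn":[0,0,0]},
    {"travel":[0.035,-0.035,0],"turn":[0,0,0]},
    {"travel":[0.06,-0.058,0],"turn":[0,0,0]},
    {"travel":[0.085,-0.083,0],"turn":[0,0,0]},
    {"travel":[0.11,-0.107,0],"turn":[0,0,0]}
  ],
  "gripper": 1
}}

```text
time: 0.6
position: [0.2769, -0.4785, 0.236]
tool_rot: [-3.1, -0.504, 0.001]
ft_force: [0.6, 0.6, 0.3]
grip_width: 0.996
grip_force: 0.0
```

{"name": "step_arm", "arguments": {
  "commands": [
    {"travel":[0.025,-0.024,0],"turn":[0,0,0]},
    {"travel":[0.05,-0.048,0],"turn":[0,0,0]},
    {"travel":[0.075,-0.073,0],"turn":[0,0,0]},
    {"travel":[0.1,-0.098,0],"turn":[0,0,0]},
    {"travel":[0.12,-0.118,0],"turn":[0,0,0]}
  ]
}}

```text
time: 1.1
position: [0.3537, -0.3278, 0.2363]
tool_rot: [-3.1, -0.507, 0.0]
ft_force: [0.5, -1.3, -0.4]
grip_width: 0.999
grip_force: 0.0
```

{"name": "step_arm", "arguments": {
  "commands": [
    {"travel":[0.02,-0.02,0],"turn":[0,0,-2]},
    {"travel":[0.04,-0.038,0],"turn":[0,0,-4]},
    {"travel":[0.057,-0.055,0],"turn":[0,0,-6]},
    {"travel":[0.067,-0.066,0.005],"turn":[0,0,-8]},
    {"travel":[0.073,-0.072,0.01],"turn":[0,0,-8.5]}
  ]
}}

```text
time: 1.6
position: [0.4, -0.2374, 0.2262]
tool_rot: [3.053, 0.738, -0.0]
ft_force: [-0.2, -0.7, -0.6]
grip_width: 0.997
grip_force: 0.0
```

```bash
python3 - <<'E'
from h import *
cv2.imwrite("pics/top1.png",ctrl.get_image("top")[:,:,::-1]);cv2.imwrite("pics/side1.png",ctrl.get_image("side")[:,:,::-1])
s=ctrl.get_state();print(s["time"],s["position"],s["joint_positions"].round(2))
delta([.3995,-.2385,.098],Rt(27))
a=cv2.imread("pics/top1.png");b=cv2.imread("pics/side1.png");cv2.imwrite("pics/c1.png",cv2.hconcat([a[150:480,120:520],b[0:330,150:550]]))
E
```

```text
1.7 [ 0.39912088 -0.23775714  0.22545112] [ 0.9  -0.05 -0.4   1.89 -0.02  1.3  -0.59]
travel mm [1.000e-01 1.000e+00 1.274e+02] turn deg [-0.09  0.06  0.09]
```

View pics/c1.png

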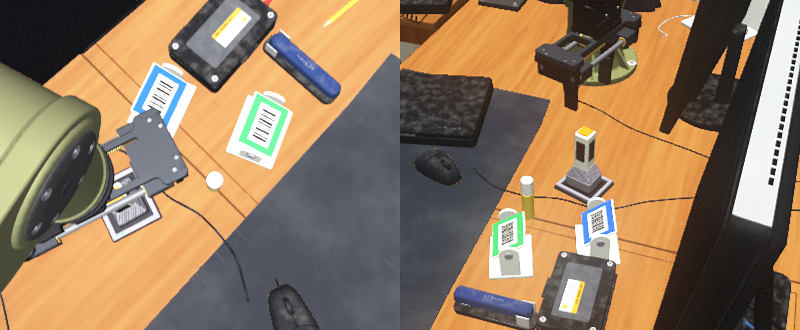

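The gripper is above the dock, with its fingers at about (570,105) and possibly (620,70) in the right-hand crop, above the scanner. I compare this with the projected TCP before going down.

```bash
python3 - <<'E'
from h import *
s=ctrl.get_state();p=s["position"];R=Ro.from_rotvec(s["tool_rot"])
for y in(-.05,0,.05):
    X=p+R.apply([0,y,.014]);print(y,X.round(3),proj("side",X).round(0)-[150,0]+[400,0],proj("top",X).round(0)-[120,150])
E
```

```text
-0.05 [ 0.376 -0.193  0.212] [603.  81.] [ 63. 213.]
0 [ 0.399 -0.238  0.211] [587.  95.] [103. 193.]
0.05 [ 0.422 -0.282  0.211] [570. 109.] [143. 173.]
```

The projection matches, so I descend and grip.

{"name": "step_arm", "arguments": {
  "commands": [
    {"travel":[0,0,0.012],"turn":[0,0,0]},
    {"travel":[0,0,0.03],"turn":[0,0,0]},
    {"travel":[0,0.001,0.05],"turn":[0,0,0]},
    {"travel":[0,0.001,0.068],"turn":[0,0,0]},
    {"travel":[0,0.001,0.085],"turn":[0,0,0]}
  ]
}}

```text
time: 2.2
position: [0.3986, -0.2407, 0.1398]
tool_rot: [-3.055, -0.729, 0.002]
ft_force: [-0.1, -0.4, 0.3]
grip_width: 1.002
grip_force: 0.0
```

{"name": "step_arm", "arguments": {
  "commands": [
    {"travel":[0,0,0.015],"turn":[0,0,0]},
    {"travel":[0,0,0.028],"turn":[0,0,0]},
    {"travel":[0,0,0.038],"turn":[0,0,0]},
    {"travel":[0,0,0.042],"turn":[0,0,0]},
    {"travel":[0,0,0.042],"turn":[0,0,0]}
  ]
}}

```text
time: 2.7
position: [0.3994, -0.2396, 0.099]
tool_rot: [-3.054, -0.733, 0.001]
ft_force: [-0.5, 0.3, -0.5]
grip_width: 1.0
grip_force: 0.0
```

{"name": "step_arm", "arguments": {
  "commands": [
    {"travel":[0,0,0],"turn":[0,0,0]},
    {"travel":[0,0,0],"turn":[0,0,0]},
    {"travel":[0,0,0],"turn":[0,0,0]},
    {"travel":[0,0,0],"turn":[0,0,0]},
    {"travel":[0,0,0],"turn":[0,0,0]}
  ],
  "gripper": 0,
  "force": 25
}}

```text
time: 3.2
position: [0.3999, -0.2396, 0.0997]
tool_rot: [3.054, 0.733, 0.0]
ft_force: [-0.5, -0.9, -0.1]
grip_width: 0.631
grip_force: 0.0
```

{"name": "step_arm", "arguments": {
  "commands": [
    {"travel":[0,0,0],"turn":[0,0,0]},
    {"travel":[0,0,0],"turn":[0,0,0]},
    {"travel":[0,0,0],"turn":[0,0,0]},
    {"travel":[0,0,0],"turn":[0,0,0]},
    {"travel":[0,0,0],"turn":[0,0,0]}
  ]
}}

```text
time: 3.7
position: [0.3997, -0.2395, 0.0995]
tool_rot: [-3.055, -0.733, 0.0]
ft_force: [-0.2, 0.3, 0.7]
grip_width: 0.343
grip_force: 24.7
```

{"name": "step_arm", "arguments": {
  "commands": [
    {"travel":[0,0,-0.003],"turn":[0,0,0]},
    {"travel":[0,0,-0.01],"turn":[0,0,0]},
    {"travel":[0,0,-0.022],"turn":[0,0,0]},
    {"travel":[0,0,-0.038],"turn":[0,0,0]},
    {"travel":[0,0,-0.055],"turn":[0,0,0]}
  ],
  "force": 40
}}

```text
time: 4.2
position: [0.3998, -0.2396, 0.1559]
tool_rot: [3.055, 0.733, 0.0]
ft_force: [0.3, -0.5, -2.4]
grip_width: 0.344
grip_force: 39.6
```

{"name": "step_arm", "arguments": {
  "commands": [
    {"travel":[0,0,-0.02],"turn":[0,0,0]},
    {"travel":[0,0,-0.042],"turn":[0,0,0]},
    {"travel":[0,0,-0.065],"turn":[0,0,0]},
    {"travel":[0,0,-0.085],"turn":[0,0,0]},
    {"travel":[0,0,-0.1],"turn":[0,0,0]}
  ]
}}

```text
time: 4.7
position: [0.4002, -0.2397, 0.2572]
tool_rot: [3.053, 0.733, 0.003]
ft_force: [-0.7, -0.9, -2.2]
grip_width: 0.342
grip_force: 39.6
```

```bash
cat >> h.py <<'E'
C=np.array([.5035,-.4382,.065]);yaw,t=np.radians(67.5),.52
N=np.array([-np.sin(t)*np.cos(yaw),-np.sin(t)*np.sin(yaw),np.cos(t)])
E
python3 - <<'E'
from h import *
s=ctrl.get_state();print(s["time"],s["position"],s["grip_width"],s["grip_force"])
B=C+.11*N+[0,0,.0935];delta(B,Rt(27));
print(N,B);delta(C+(.11+.0935)*N,Rt(27,N),B,Rt(27));delta(C+(.05+.0935)*N,Rt(27,N))
E
```

```text
4.7 [ 0.40024853 -0.23970933  0.25719681] 0.341565517772847 39.558978038839996
travel mm [-39.7 259.2   3.9] turn deg [ 0.15 -0.06  0.01]
[-0.1901478  -0.45905739  0.86781918] [ 0.48258374 -0.48869631  0.25396011]
travel mm [-35.3  30.2  12.4] turn deg [19.35 22.66  0.  ]
travel mm [-52.4 269.9  68.3] turn deg [19.5  22.59  0.05]
```

{"name": "step_arm", "arguments": {
  "commands": [
    {"travel":[-0.002,0.014,0],"turn":[0,0,0]},
    {"travel":[-0.005,0.036,0],"turn":[0,0,0]},
    {"travel":[-0.01,0.064,0],"turn":[0,0,0]},
    {"travel":[-0.014,0.094,0],"turn":[0,0,0]},
    {"travel":[-0.019,0.124,0],"turn":[0,0,0]}
  ]
}}

```text
time: 5.2
position: [0.4392, -0.3606, 0.2539]
tool_rot: [-3.055, -0.733, 0.001]
ft_force: [-0.2, -0.8, -1.4]
grip_width: 0.342
grip_force: 39.6
```

{"name": "step_arm", "arguments": {
  "commands": [
    {"travel":[-0.005,0.03,0],"turn":[0,0,0]},
    {"travel":[-0.01,0.06,0],"turn":[0,0,0]},
    {"travel":[-0.015,0.09,0.002],"turn":[0,0,0]},
    {"travel":[-0.018,0.118,0.003],"turn":[0,0,0]},
    {"travel":[-0.021,0.135,0.003],"turn":[0,0,0]}
  ]
}}

```text
time: 5.7
position: [0.481, -0.4916, 0.2494]
tool_rot: [-3.055, -0.73, 0.003]
ft_force: [-0.4, -0.5, -0.3]
grip_width: 0.345
grip_force: 39.6
```

{"name": "step_arm", "arguments": {
  "commands": [
    {"travel":[-0.003,0.003,0],"turn":[1.5,1.8,0]},
    {"travel":[-0.008,0.007,0.001],"turn":[4.5,5.2,0]},
    {"travel":[-0.015,0.013,0.003],"turn":[8,9.3,0]},
    {"travel":[-0.022,0.019,0.006],"turn":[12,14,0]},
    {"travel":[-0.028,0.024,0.009],"turn":[15.5,18,0]}
  ]
}}

```text
time: 6.2
position: [0.4662, -0.525, 0.2414]
tool_rot: [-2.707, -0.647, -0.344]
ft_force: [1.3, -0.8, -1.9]
grip_width: 0.344
grip_force: 39.6
```

```bash
python3 - <<'E'
from h import *
s=ctrl.get_state();print(s["time"],s["position"],s["joint_positions"].round(2),s["grip_width"])
delta(C+(.11+.0935)*N,Rt(27,N));delta(C+(.05+.0935)*N,Rt(27,N))
E
```

```text
6.2 [ 0.46615669 -0.525012    0.24139402] [ 1.16  0.63 -0.31  1.09 -0.18  1.65 -0.21] 0.3435096583755784
travel mm [-3.7  4.9 -2.9] turn deg [ 3.81  4.54 -0.15]
travel mm [ 1.   0.9 56.8] turn deg [ 3.81  4.54 -0.15]
```

{"name": "step_arm", "arguments": {
  "commands": [
    {"travel":[-0.002,0.003,-0.001],"turn":[2.5,3,0]},
    {"travel":[-0.004,0.005,-0.003],"turn":[3.8,4.5,-0.1]},
    {"travel":[-0.004,0.005,-0.003],"turn":[3.8,4.5,-0.1]},
    {"travel":[-0.004,0.005,-0.003],"turn":[3.8,4.5,-0.1]}
  ]
}}

```text
time: 6.6
position: [0.4666, -0.5292, 0.2426]
tool_rot: [-2.617, -0.632, -0.418]
ft_force: [1.1, -0.1, -1.4]
grip_width: 0.35
grip_force: 39.6
```

```bash
python3 - <<'E'
from h import *
a=ctrl.get_image("top");b=ctrl.get_image("side")
cv2.imwrite("pics/top2.png",a[:,:,::-1]);cv2.imwrite("pics/side2.png",b[:,:,::-1])
s=ctrl.get_state();print(s["time"],s["position"]);p=s["position"];R=Ro.from_rotvec(s["tool_rot"])
delta(C+(.05+.0935)*N,Rt(27,N))
for X in(p+R.apply([0,0,.0935]),C):print(proj("side",X)*2-[2*190,200],proj("top",X)*2-[2*250,340])
im=cv2.hconcat([cv2.resize(a[170:370,250:450],None,fx=2,fy=2),cv2.resize(b[100:300,190:390],None,fx=2,fy=2)])
cv2.imwrite("pics/c2.png",im[:,:,::-1])
E
```

```text
6.7 [ 0.46738193 -0.52825393  0.24384831]
travel mm [-4.1  2.1 59.9] turn deg [0.09 0.19 0.24]
[ 58.89847665 183.97409288] [359.59482897 210.90880481]
[134.75228053 265.95588343] [267.21286232 209.74476477]
```

View pics/c2.png

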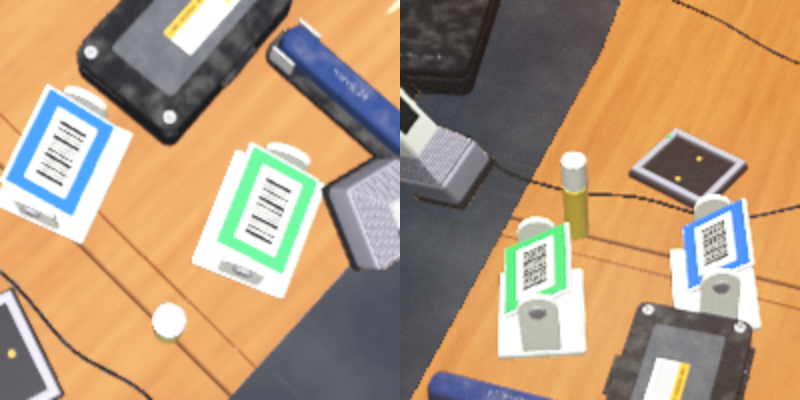

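The scanner head is at the right of the green card, with its nose near (458,184) in the side crop, matching the projection. The card centre at (537,267) matches too, and nothing has been disturbed, so I advance along the axis.

{"name": "step_arm", "arguments": {
  "commands": [
    {"travel":[-0.001,0,0.004],"turn":[0,0,0]},
    {"travel":[-0.002,0.001,0.012],"turn":[0,0,0]},
    {"travel":[-0.003,0.001,0.022],"turn":[0,0,0]},
    {"travel":[-0.004,0.002,0.032],"turn":[0,0,0]},
    {"travel":[-0.004,0.002,0.04],"turn":[0,0,0]}
  ]
}}

```text
time: 7.2
position: [0.471, -0.5134, 0.2043]
tool_rot: [-2.616, -0.63, -0.417]
ft_force: [-0.1, -0.2, -1.0]
grip_width: 0.349
grip_force: 39.6
```

{"name": "step_arm", "arguments": {
  "commands": [
    {"travel":[0,0,0.007],"turn":[0,0,0]},
    {"travel":[0,0,0.013],"turn":[0,0,0]},
    {"travel":[0,0,0.018],"turn":[0,0,0]},
    {"travel":[0,0,0.02],"turn":[0,0,0]},
    {"travel":[0,0,0.02],"turn":[0,0,0]}
  ]
}}

```text
time: 7.7
position: [0.475, -0.505, 0.1883]
tool_rot: [-2.617, -0.63, -0.418]
ft_force: [-0.4, 0.1, -0.8]
grip_width: 0.342
grip_force: 39.6
```

```bash
python3 - <<'E'
from h import *
a=ctrl.get_image("top");b=ctrl.get_image("side")
s=ctrl.get_state();print(s["time"],s["position"],s["qd"].round(3));p=s["position"];R=Ro.from_rotvec(s["tool_rot"])
delta(C+(.05+.0935)*N,Rt(27,N))
im=cv2.hconcat([cv2.resize(a[170:370,250:450],None,fx=2,fy=2),cv2.resize(b[100:300,190:390],None,fx=2,fy=2)])
k=[p+R.apply([x,y,.0935-z]) for x,y,z in((0,0,0),(.029,.024,0),(.029,-.024,0),(-.029,.024,0),(-.029,-.024,0),(0,0,.05),(0,0,-.05))]
for X in k:
    for n,o in(("top",np.array([250,170])),("side",np.array([190-200,100]))):
        u=((proj(n,X)-o)*2).astype(int);cv2.circle(im,tuple(int(v) for v in u),2,(255,0,0),-1)
cv2.imwrite("pics/c3.png",im[:,:,::-1])
E
```

```text
7.8 [ 0.47498233 -0.50541555  0.18880588] [-0.    -0.     0.002 -0.004 -0.001 -0.     0.001]
travel mm [ 1.8 -0.7  0.2] turn deg [0.09 0.15 0.07]
```

View pics/c3.png

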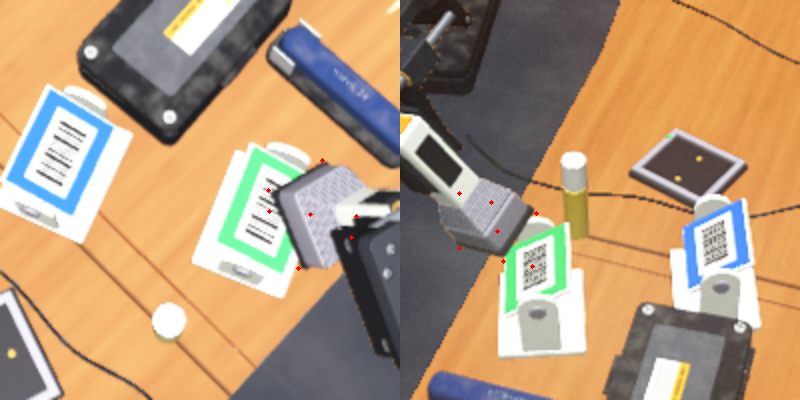

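The scanner's nose is by the green card, with its lower head corners at about (505,255) and (533,213) in the side crop. The overlay points differ from it by a few pixels, so I zoom in to check for slip in the grip.

```bash
python3 - <<'E'
from h import *
a=ctrl.get_image("top");b=ctrl.get_image("side")
cv2.imwrite("pics/top4.png",a[:,:,::-1]);cv2.imwrite("pics/side4.png",b[:,:,::-1])
s=ctrl.get_state();p=s["position"];R=Ro.from_rotvec(s["tool_rot"])
ot,os=np.array([375,235]),np.array([190,150]);z=5
im=cv2.hconcat([cv2.resize(a[235:335,375:455],None,fx=z,fy=z),cv2.resize(b[150:250,190:270],None,fx=z,fy=z)])
k=np.array([p+R.apply([x,y,.0935-h]) for h in(0,.03) for x,y in((.029,.024),(.029,-.024),(-.029,-.024),(-.029,.024))])
for n,o,dx in(("top",ot,0),("side",os,400)):
    u=np.array([(proj(n,X)-o)*z+[dx,0] for X in k]).astype(np.int32)
    print(n,u.tolist())
    cv2.polylines(im,[u[:4]],True,(255,0,0),1);cv2.polylines(im,[u[4:]],True,(0,0,255),1)
    for c in(C,):cv2.circle(im,tuple(int(v) for v in (proj(n,c)-o)*z+[dx,0]),3,(255,0,255),-1)
cv2.imwrite("pics/c4.png",im[:,:,::-1])
E
```

```text
top [[181, 76], [46, 150], [121, 347], [253, 269], [249, 75], [111, 151], [188, 355], [323, 274]]
side [[658, 404], [741, 283], [629, 255], [548, 371], [601, 349], [687, 225], [575, 199], [491, 317]]
```

View pics/c4.png

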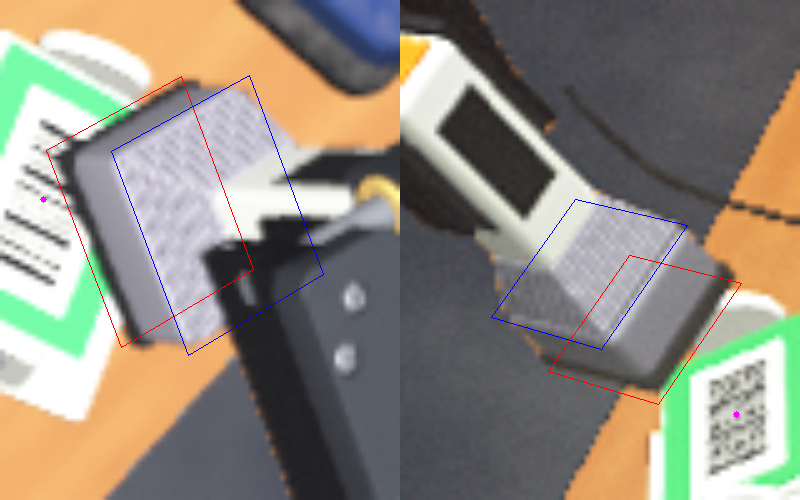

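The zoom shows the nose's true corners at about top (62,150), (195,82), (140,347) and side (732,268), (660,390), (545,362). I triangulate those against the grip estimate.

```bash
python3 - <<'E'
from h import *
np.set_printoptions(precision=4,suppress=True)
s=ctrl.get_state();p=s["position"];R=Ro.from_rotvec(s["tool_rot"])
L=[(.029,.024),(.029,-.024),(-.029,-.024),(-.029,.024)]
tp={0:(195,80),1:(58,150),2:(138,349)};sd={0:(733,270),1:(660,391),2:(543,362)}
# correspondences by prediction
k=[p+R.apply([x,y,.0935]) for x,y in L]
for X,l in zip(k,L):print(l,X,((proj("top",X)-[375,235])*5).round(),((proj("side",X)-[190,150])*5+[400,0]).round())
ot,os=np.array([375,235]),np.array([110,150])
top={0:(195,80),1:(58,150),2:(138,349)};side={0:(660,391),1:(733,270),3:(543,362)}
for i in(0,1):
    X,g=tri(np.array(top[i])/5+ot,np.array(side[i])/5+os);print(i,X,g,"tool-frame err mm",R.inv().apply(X-k[i])*1000)
G=np.array([.0,0,0])
for n,q,o in(("top",top,ot),("side",side,os)):
    for i in q:
        # intersect pixel ray with tool planes: predicted nose plane
        c,d=ray(n,np.array(q[i])/5+o);w=R.inv().apply(c-p);v=R.inv().apply(d);u=w+v*(.0935-w[2])/v[2];print(n,i,"in nose plane mm",(u[:2]-np.array(L[i]))*1000)
E
```

```text
(0.029, 0.024) [ 0.529  -0.4718  0.1108] [182.  76.] [658. 405.]
(0.029, -0.024) [ 0.5056 -0.4328  0.1262] [ 46. 150.] [741. 283.]
(-0.029, -0.024) [ 0.4562 -0.4539  0.1044] [122. 347.] [629. 256.]
(-0.029, 0.024) [ 0.4796 -0.4928  0.089 ] [254. 269.] [548. 372.]
0 [ 0.5275 -0.4725  0.1159] 0.004360746118959505 tool-frame err mm [ 0.3898 -1.7832 -5.069 ]
1 [ 0.5046 -0.435   0.1321] 0.0005243779691450659 tool-frame err mm [ 0.5385 -0.5875 -6.338 ]
top 0 in nose plane mm [-2.7773  3.65  ]
top 1 in nose plane mm [-1.5072  3.421 ]
top 2 in nose plane mm [-2.7609  4.5444]
side 0 in nose plane mm [-3.2745 -4.6104]
side 1 in nose plane mm [-7.375  -3.8633]
side 3 in nose plane mm [-5.4034 -2.716 ]
```

The head's shoulder edge (30 mm level) matches the grip estimate in the top view, and the edges are parallel. The nose rim is just chamfered, so the scanner has not slipped. I make a 2 mm correction, then hold.

{"name": "step_arm", "arguments": {
  "commands": [
    {"travel":[0.001,0,0],"turn":[0,0,0]},
    {"travel":[0.002,-0.001,0.001],"turn":[0,0,0]},
    {"travel":[0.002,-0.001,0.001],"turn":[0,0,0]},
    {"travel":[0.002,-0.001,0.001],"turn":[0,0,0]},
    {"travel":[0.002,-0.001,0.001],"turn":[0,0,0]}
  ]
}}

```text
time: 8.4
position: [0.4763, -0.5032, 0.1887]
tool_rot: [-2.617, -0.63, -0.418]
ft_force: [-0.6, 0.1, -2.2]
grip_width: 0.345
grip_force: 39.6
```

{"name": "step_arm", "arguments": {
  "commands": [
    {"travel":[0,0,0]},
    {"travel":[0,0,0]},
    {"travel":[0,0,0]},
    {"travel":[0,0,0]},
    {"travel":[0,0,0],"turn":[0,0,0]}
  ]
}}

```text
$.commands[0]: bad value
```

{"name": "step_arm", "arguments": {
  "commands": [
    {"travel":[0,0,0],"turn":[0,0,0]},
    {"travel":[0,0,0],"turn":[0,0,0]},
    {"travel":[0,0,0],"turn":[0,0,0]},
    {"travel":[0,0,0],"turn":[0,0,0]},
    {"travel":[0,0,0],"turn":[0,0,0]}
  ]
}}

```text
time: 8.9
position: [0.4763, -0.5032, 0.1887]
tool_rot: [-2.617, -0.63, -0.418]
ft_force: [1.6, -0.2, -1.9]
grip_width: 0.342
grip_force: 39.6
```

{"name": "step_arm", "arguments": {
  "commands": [
    {"travel":[0,0,0],"turn":[0,0,0]},
    {"travel":[0,0,0],"turn":[0,0,0]},
    {"travel":[0,0,0],"turn":[0,0,0]},
    {"travel":[0,0,0],"turn":[0,0,0]},
    {"travel":[0,0,0],"turn":[0,0,0]}
  ]
}}

```text
time: 9.4
position: [0.4764, -0.5031, 0.1887]
tool_rot: [-2.617, -0.631, -0.418]
ft_force: [0.7, -0.7, -1.1]
grip_width: 0.342
grip_force: 39.6
```

{"name": "step_arm", "arguments": {
  "commands": [
    {"travel":[0,0,0],"turn":[0,0,0]},
    {"travel":[0,0,0],"turn":[0,0,0]},
    {"travel":[0,0,0],"turn":[0,0,0]},
    {"travel":[0,0,0],"turn":[0,0,0]},
    {"travel":[0,0,0],"turn":[0,0,0]}
  ]
}}

```text
time: 9.9
position: [0.4763, -0.5031, 0.1887]
tool_rot: [-2.617, -0.63, -0.418]
ft_force: [-0.3, 1.2, -1.8]
grip_width: 0.342
grip_force: 39.6
```

{"name": "step_arm", "arguments": {
  "commands": [
    {"travel":[0,0,0],"turn":[0,0,0]},
    {"travel":[0,0,0],"turn":[0,0,0]},
    {"travel":[0,0,0],"turn":[0,0,0]},
    {"travel":[0,0,0],"turn":[0,0,0]},
    {"travel":[0,0,0],"turn":[0,0,0]}
  ]
}}

```text
time: 10.4
position: [0.4763, -0.5032, 0.1887]
tool_rot: [-2.617, -0.63, -0.418]
ft_force: [0.8, 0.5, -2.1]
grip_width: 0.342
grip_force: 39.6
```

{"name": "step_arm", "arguments": {
  "commands": [
    {"travel":[0,0,0],"turn":[0,0,0]},
    {"travel":[0,0,0],"turn":[0,0,0]},
    {"travel":[0,0,0],"turn":[0,0,0]},
    {"travel":[0,0,0],"turn":[0,0,0]},
    {"travel":[0,0,0],"turn":[0,0,0]}
  ]
}}

```text
time: 10.9
position: [0.4763, -0.5031, 0.1887]
tool_rot: [-2.617, -0.63, -0.418]
ft_force: [0.1, 0.4, -2.2]
grip_width: 0.345
grip_force: 39.6
```

```bash
python3 - <<'E'
from h import *
s=ctrl.get_state();print(s["time"],s["position"],s["grip_width"])
delta(C+(.05+.0935)*N,Rt(27,N))
E
```

```text
10.9 [ 0.47632537 -0.50314599  0.18867165] 0.3454709478510172
travel mm [-0.1  0.4 -1.2] turn deg [0.06 0.16 0.07]
```

Held still for 2.5 s on target. Now I retreat along the axis, turn upright and go back to the dock.

{"name": "step_arm", "arguments": {
  "commands": [
    {"travel":[0,0,-0.006],"turn":[0,0,0]},
    {"travel":[0,0,-0.018],"turn":[0,0,0]},
    {"travel":[0,0,-0.034],"turn":[0,0,0]},
    {"travel":[0,0,-0.05],"turn":[0,0,0]},
    {"travel":[0,0,-0.061],"turn":[0,0,0]}
  ]
}}

```text
time: 11.4
position: [0.4645, -0.5325, 0.2438]
tool_rot: [-2.62, -0.63, -0.419]
ft_force: [-0.4, 0.2, -2.1]
grip_width: 0.341
grip_force: 39.6
```

```bash
python3 - <<'E'
from h import *
delta(C+.11*N+[0,0,.0965],Rt(27));delta([.3997,-.2395,.255],Rt(27),C+.11*N+[0,0,.0965],Rt(27))
E
```

```text
travel mm [ 36.3 -31.   11.9] turn deg [-19.13 -22.52   0.05]
travel mm [  39.3 -259.7    2. ] turn deg [0. 0. 0.]
```

{"name": "step_arm", "arguments": {
  "commands": [
    {"travel":[0.004,-0.004,0.001],"turn":[-2,-2.4,0]},
    {"travel":[0.012,-0.011,0.003],"turn":[-6,-7,0]},
    {"travel":[0.022,-0.019,0.006],"turn":[-11,-12.8,0]},
    {"travel":[0.031,-0.027,0.009],"turn":[-16,-18.8,0]},
    {"travel":[0.036,-0.031,0.012],"turn":[-19.1,-22.5,0]}
  ]
}}

```text
time: 11.9
position: [0.4855, -0.4844, 0.258]
tool_rot: [3.05, 0.742, 0.003]
ft_force: [0.3, 0.2, -2.1]
grip_width: 0.341
grip_force: 39.6
```

{"name": "step_arm", "arguments": {
  "commands": [
    {"travel":[0,0,0],"turn":[0,0,0]},
    {"travel":[0.003,-0.017,0],"turn":[0,0,0]},
    {"travel":[0.007,-0.045,0],"turn":[0,0,0]},
    {"travel":[0.011,-0.075,0],"turn":[0,0,0]},
    {"travel":[0.016,-0.105,0],"turn":[0,0,0]}
  ]
}}

```text
time: 12.4
position: [0.4475, -0.3874, 0.2548]
tool_rot: [-3.05, -0.729, -0.0]
ft_force: [0.8, -0.5, -1.1]
grip_width: 0.342
grip_force: 39.6
```

{"name": "step_arm", "arguments": {
  "commands": [
    {"travel":[0.005,-0.03,0],"turn":[0,0,0]},
    {"travel":[0.009,-0.06,0],"turn":[0,0,0]},
    {"travel":[0.014,-0.09,0],"turn":[0,0,0]},
    {"travel":[0.018,-0.115,0],"turn":[0,0,0]},
    {"travel":[0.02,-0.13,0],"turn":[0,0,0]}
  ]
}}

```text
time: 12.9
position: [0.407, -0.2612, 0.2559]
tool_rot: [-3.05, -0.733, -0.001]
ft_force: [-0.2, -0.3, -1.1]
grip_width: 0.343
grip_force: 39.6
```

```bash
python3 - <<'E'
from h import *
s=ctrl.get_state();print(s["time"],s["position"]);delta([.3997,-.2395,.13],Rt(27))
E
```

```text
12.9 [ 0.40696342 -0.2612187   0.25586837]
travel mm [  3.2 -22.1 126. ] turn deg [-0.25 -0.08  0.03]
```

{"name": "step_arm", "arguments": {
  "commands": [
    {"travel":[0.002,-0.01,0],"turn":[-0.1,0,0]},
    {"travel":[0.003,-0.022,0.008],"turn":[-0.25,-0.1,0]},
    {"travel":[0.003,-0.022,0.024],"turn":[-0.25,-0.1,0]},
    {"travel":[0.003,-0.022,0.045],"turn":[-0.25,-0.1,0]},
    {"travel":[0.003,-0.022,0.065],"turn":[-0.25,-0.1,0]}
  ]
}}

```text
time: 13.4
position: [0.4003, -0.2418, 0.1901]
tool_rot: [3.053, 0.733, -0.0]
ft_force: [-0.6, -0.0, -1.8]
grip_width: 0.35
grip_force: 39.6
```

{"name": "step_arm", "arguments": {
  "commands": [
    {"travel":[0,0,0.018],"turn":[0,0,0]},
    {"travel":[0,0,0.035],"turn":[0,0,0]},
    {"travel":[0,0,0.05],"turn":[0,0,0]},
    {"travel":[0,0,0.056],"turn":[0,0,0]},
    {"travel":[0,0,0.056],"turn":[0,0,0]}
  ]
}}

```text
time: 13.9
position: [0.3997, -0.2411, 0.1338]
tool_rot: [-3.055, -0.734, 0.003]
ft_force: [0.4, -0.6, -2.1]
grip_width: 0.346
grip_force: 39.6
```

```bash
python3 - <<'E'
from h import *
a=ctrl.get_image("top");b=ctrl.get_image("side")
s=ctrl.get_state();print(s["time"],s["position"]);delta([.3997,-.2395,.0995],Rt(27))
im=cv2.hconcat([cv2.resize(a[300:400,190:290],None,fx=4,fy=4),cv2.resize(b[110:210,290:390],None,fx=4,fy=4)])
cv2.imwrite("pics/c5.png",im[:,:,::-1])
E
```

```text
14.0 [ 0.40064389 -0.24133796  0.13513113]
travel mm [ 0.  -2.1 35.6] turn deg [0.12 0.03 0.07]
```

View pics/c5.png

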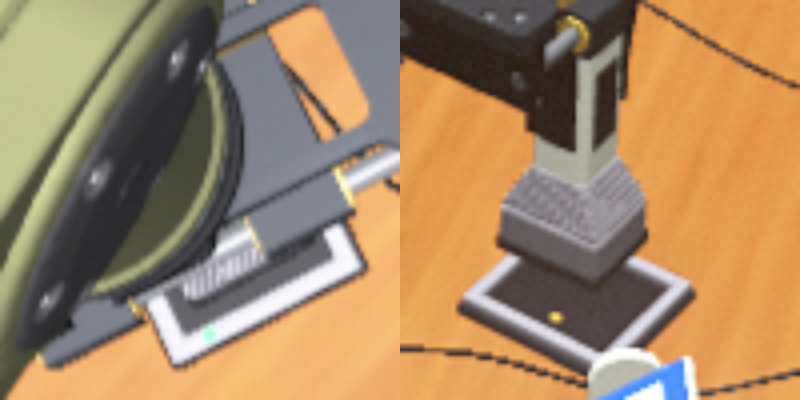

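The scanner hangs upright above the pocket with edges parallel to the rim. I correct by 2 mm and lower it slowly.

{"name": "step_arm", "arguments": {
  "commands": [
    {"travel":[0,-0.002,0.004],"turn":[0,0,0]},
    {"travel":[0,-0.002,0.011],"turn":[0,0,0]},
    {"travel":[0,-0.002,0.018],"turn":[0,0,0]},
    {"travel":[0,-0.002,0.024],"turn":[0,0,0]},
    {"travel":[0,-0.002,0.028],"turn":[0,0,0]}
  ]
}}

```text
time: 14.5
position: [0.3989, -0.2387, 0.1056]
tool_rot: [3.053, 0.736, -0.002]
ft_force: [0.4, 0.6, -1.1]
grip_width: 0.344
grip_force: 39.6
```

{"name": "step_arm", "arguments": {
  "commands": [
    {"travel":[0,0,0.002],"turn":[0,0,0]},
    {"travel":[0,0,0.004],"turn":[0,0,0]},
    {"travel":[0,0,0.005],"turn":[0,0,0]},
    {"travel":[0,0,0.006],"turn":[0,0,0]},
    {"travel":[0,0,0.006],"turn":[0,0,0]}
  ]
}}

```text
time: 15.0
position: [0.3993, -0.239, 0.1005]
tool_rot: [3.052, 0.736, -0.001]
ft_force: [0.8, 0.2, -1.6]
grip_width: 0.344
grip_force: 39.6
```

{"name": "step_arm", "arguments": {
  "commands": [
    {"travel":[0,0,0.0005],"turn":[0,0,0]},
    {"travel":[0,0,0.001],"turn":[0,0,0]},
    {"travel":[0,0,0.001],"turn":[0,0,0]},
    {"travel":[0,0,0.001],"turn":[0,0,0]}
  ]
}}

```text
time: 15.4
position: [0.3993, -0.239, 0.0995]
tool_rot: [3.052, 0.736, -0.001]
ft_force: [0.1, 0.3, -2.0]
grip_width: 0.343
grip_force: 39.6
```

{"name": "step_arm", "arguments": {
  "commands": [
    {"travel":[0,0,0.0005],"turn":[0,0,0]},
    {"travel":[0,0,0.001],"turn":[0,0,0]},
    {"travel":[0,0,0.001],"turn":[0,0,0]}
  ]
}}

```text
time: 15.7
position: [0.3994, -0.2391, 0.0995]
tool_rot: [3.052, 0.736, -0.002]
ft_force: [-2.5, 1.0, 6.1]
grip_width: 0.348
grip_force: 39.6
```

Contact is made (6 N). I open slowly, then rise.

{"name": "step_arm", "arguments": {
  "commands": [
    {"travel":[0,0,-0.0005],"turn":[0,0,0]},
    {"travel":[0,0,-0.0005],"turn":[0,0,0]}
  ],
  "force": 5
}}

```text
time: 15.9
position: [0.3995, -0.2391, 0.0994]
tool_rot: [3.052, 0.736, -0.001]
ft_force: [-1.6, 0.4, 3.4]
grip_width: 0.345
grip_force: 5.0
```

{"name": "step_arm", "arguments": {
  "commands": [
    {"travel":[0,0,0],"turn":[0,0,0]},
    {"travel":[0,0,0],"turn":[0,0,0]},
    {"travel":[0,0,0],"turn":[0,0,0]},
    {"travel":[0,0,0],"turn":[0,0,0]},
    {"travel":[0,0,0],"turn":[0,0,0]}
  ],
  "gripper": 0.9
}}

```text
time: 16.4
position: [0.3993, -0.239, 0.0989]
tool_rot: [3.052, 0.736, -0.001]
ft_force: [-0.2, 0.4, 0.4]
grip_width: 0.717
grip_force: 0.0
```

{"name": "step_arm", "arguments": {
  "commands": [
    {"travel":[0,0,0],"turn":[0,0,0]},
    {"travel":[0,0,0],"turn":[0,0,0]},
    {"travel":[0,0,0],"turn":[0,0,0]},
    {"travel":[0,0,0],"turn":[0,0,0]},
    {"travel":[0,0,0],"turn":[0,0,0]}
  ]
}}

```text
time: 16.9
position: [0.3993, -0.239, 0.099]
tool_rot: [3.052, 0.736, -0.001]
ft_force: [1.0, -0.8, 0.7]
grip_width: 0.899
grip_force: 0.0
```

{"name": "step_arm", "arguments": {
  "commands": [
    {"travel":[0,0,-0.01],"turn":[0,0,0]},
    {"travel":[0,0,-0.025],"turn":[0,0,0]},
    {"travel":[0,0,-0.045],"turn":[0,0,0]},
    {"travel":[0,0,-0.065],"turn":[0,0,0]},
    {"travel":[0,0,-0.085],"turn":[0,0,0]}
  ]
}}

```text
time: 17.4
position: [0.3995, -0.2388, 0.1856]
tool_rot: [3.052, 0.736, -0.001]
ft_force: [0.4, -0.4, 0.3]
grip_width: 0.9
grip_force: 0.0
```

{"name": "step_arm", "arguments": {
  "commands": [
    {"travel":[0,0,-0.02],"turn":[0,0,0]},
    {"travel":[0,0,-0.04],"turn":[0,0,0]},
    {"travel":[0,0,-0.05],"turn":[0,0,0]},
    {"travel":[0,0,-0.05],"turn":[0,0,0]},
    {"travel":[0,0,-0.05],"turn":[0,0,0]}
  ]
}}

```text
time: 17.9
position: [0.3991, -0.2386, 0.2336]
tool_rot: [3.053, 0.736, -0.002]
ft_force: [-0.3, -0.2, -0.6]
grip_width: 0.895
grip_force: 0.0
```

```bash
python3 - <<'E'
from h import *
b=ctrl.get_image("side");cv2.imwrite("pics/c6.png",cv2.resize(b[60:310,200:400],None,fx=2.4,fy=2.4)[:,:,::-1])
S=cv2.imread("pics/side0.png")[:,:,::-1]
bs=blob(b,(18,120,150),(32,255,255),(320,120,350,142));m=cv2.moments(bs);print(m["m10"]/m["m00"],m["m01"]/m["m00"])
s=ctrl.get_state();print(s["time"],s["position"],s["grip_width"],s["qd"].round(3))
d=cv2.absdiff(b,S.copy()).max(2);print((d[200:360,200:400]>40).sum())
E
```

```text
335.13908872901675 130.69304556354916
17.95 [ 0.39879946 -0.23845292  0.23308542] 0.9010078100090787 [ 0.     0.005  0.001  0.007 -0.001 -0.001 -0.   ]
0
```

View pics/c6.png

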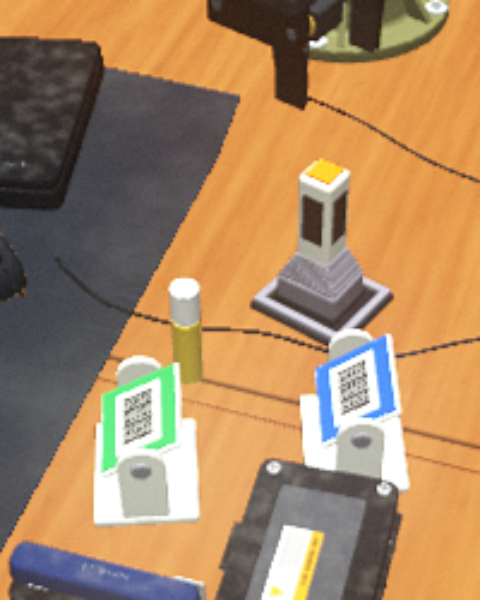

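The scanner stands upright in its pocket, with its button at (335,131) as at the start. The cards and the loose items have not moved, and the gripper is clear above.

```bash
python3 -c "
from bench import ctrl
print(ctrl.close_job())"
```

```text
the job is handed in; nothing more can be done
None
```

I aimed the scanner at the green card's bar code, square on at about 5 cm by my measurements (±5 mm), and held it still for 2.5 s; it is back upright in its dock and released, nothing else moved, and I handed the job in at about 18 s, though no verdict or read signal came back.

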